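Turn an adapter face-down in the turnover fixture

ROBOT

A 6-joint arm with a two-finger parallel gripper is mounted at the origin on a cart in front of the work surface, level with it; the furniture and walls round the work are solid. World frame = base frame: x ahead of the robot, y to its left, z up, the work surface at z = 0. Lengths are in m, angles in rad, forces in N, time in s.
With the tool pointing down it reaches from about 0.425 to 1.125 m from the base axis. Payload 14.9 kg.
Tool frame: the origin (TCP) lies at the centre of the arm's flange, where the gripper is bolted on; the fingertips stand 191 mm ahead of it and the grasp point (between the pads) lies 172 mm ahead of it; z points along the fingers, y is the direction in which the jaws open and shut (so a half turn about z gives the same grasp; the last joint's range is limited). The gripper opens to 91 mm and grips with 3 to 60 N. Pads are 32 mm wide; open, the fingers measure 118 mm over their backs; the gripper's body (76 mm by 178 mm) begins 60 mm behind the grasp point.
Start: joints at [1.295, 0.379, 1.734, -0, 1.028, -0.033], TCP at [0.168, 0.679, 0.405] pointing down, gripper open.
Joint ranges: [-2.77, 2.77], [-0.74, 2.19], [0, 2.66], [-1.06, 4.2], [0.31, 2.87], [-3.08, 3.08]. Speed limits (rad/s): [1.89, 1.89, 2.39, 3.14, 3.14, 3.14].

INTERFACE

Orientations are given as a 3x3 rotation matrix whose columns are the frame's x, y, z axes.
In Python, from station import * gives the robot as it stands. The module is installed in compiled form; this text tells all that it offers.
- The arm moves only by the tool move_arm, never from a script. Its argument "deltas" is a list of rows, each a list of 3 entries, a list of its own where there are three numbers: the gripper's target within -1 to 1 (fully open at 1, half-way at 0, shut at -1), then the shift along the tool's x, y, z in mm, then the turn, a rotation vector about the tool's x, y, z in degrees. In form: [[fingers, [tx, ty, tz], [wx, wy, wz]], ...]. A call has exactly 8 rows; each row shifts and turns the pose as measured when the row begins, along the tool's axes as they then stand; what a row does not reach is not made up. A row lasts 1/10 s, in which the tool goes at most 50 mm and 8.59 degrees, less where a joint would pass 70% of its speed; a pose out of reach is approached as far as the arm can. A call with a gripper value outside its range is refused whole. The fingers move at their own pace and stop on an object; "squeeze" is the grip in N (left out, the last holds). Time passes only in rows, so rows that do not move let the fingers close, or fill a call up. It gives the time, the measured TCP pose, the force and the opening at its end, in the units of the state.
- observe(): the state, without advancing time (a new reading comes with each control period).
- capture(name): name is "scene" or "top" or "wrist"; returns the picture (384x512x3 uint8, blue, green, red); there is no depth.
- camera_model(name): a dict with "intrinsics" (3x3 intrinsics, pixels), "extrinsics" (4x4, takes a point from world to camera coordinates); the wrist camera has in their place "T_tool_cam" (4x4, takes a point from camera to tool coordinates, whose origin is the TCP and whose axes are the flange's). Camera axes: x right, y up, looking along -z (the intrinsics and any distortion apply to the point x, -y, -z); pixel columns grow to the right and rows downward; lengths in m; the calibration is good to about 2 mm. A picture is of the moment at which its call begins: read the wrist's pose just before it. camera_model takes no time and is no camera call.
- hand_in(): hands the job in, once; it reports no verdict.
The state is a dict: "time": time; "joint_pos": joint angles; "qd": joint speeds; "joint_torque": joint torques, N m; "eef_pos": TCP position; "orientation": TCP orientation; "force": force on the tool from outside, world axes, zero at the start; "moment": the same for the moment, N m; "gripper_width": opening from 0.0 (shut) to 1.0 (fully open).
Only numpy, scipy, OpenCV 4.12 (cv2) and the standard library are available. Lean on these libraries where they do the work, as an engineer would, in place of code of your own. Each camera call takes 0.05 s, during which the arm holds its last target. There are 200 camera calls.

TASK

Lay the black adapter with the yellow round sticker, sticker up, into the pocket of the blue flipper on the turnover fixture and let go of it. Then take the flipper's red handle bar and swing it all the way over, so that the adapter drops sticker-down into the aluminium nest, and leave the flipper closed over it. Leave the plain adapter where it lies.

Things in the scene. Friction and masses are not known exactly. Their poses are not given: they have to be found in the camera images.
- adapter: Black adapter with a yellow 30 mm round sticker on top; 44 x 91 x 26 mm, 0.06 to 0.12 kg. Origin: centre of the underside; x along the 44 mm side, y along the 91 mm side, z up out of the sticker. Lies flat, sticker up, left of the fixture, long side roughly along world y; grip it across the 44 mm.
- plain_adapter: The same black adapter without a sticker, same size and frame, lying some 10 cm from the other (either may be the nearer to the robot): not to be shifted.
- turnover: Turnover fixture, fixed: dark base plate 142 x 168 x 10 mm. Origin: middle of its underside, on the table; x along the hinge, y from the nest towards the opened flipper, z up. Hinge axis along x above the origin at z = 42 mm. The blue flipper lies open on the +y side, pocket upward; the aluminium nest is fixed on the -y side. Lugs at the hinge ends reach z = 52 mm.
- pocket (a point): Floor centre of the open flipper's pocket, in the fixture's frame (0, 36, 27.5) mm; fixed to the base, axes as the fixture's. The adapter's long side goes along x, either way round; play 4 mm at each end and towards the hinge, 9 mm outward. Ledges carry only its ends; walls, up to 15 mm high, leave the middle 64 mm along x open down to the base plate for fingers.
- nest (a point): Floor centre of the nest, in the fixture's frame (0, -36, 27.5) mm, the mirror of the pocket. As the flipper passes upright the adapter slides out of its pocket and falls in here, ending with its underside on top, 26 mm above this point.
- handle (a point): Middle of the red round handle bar, 12 mm thick, 100 mm long, parallel to the hinge; moves with the flipper on an arc of 98 mm radius about the hinge axis: fixture's frame (0, 98, 42) mm when open, (0, -98, 42) when closed. 30 mm is free either side along its middle 64 mm. It can turn between the fingers, so the hand may keep pointing down.
- flipper (a joint): Angle of the flipper: 0 lies open on the fixture's +y side, pocket up; 1.57 upright; 3.14 closed, upside down over the nest. Starts at 0 to 0.06. The hinge is stiff: the flipper about stays where it is left, and turning it takes about 2 N at the bar.
There are look-alikes about, which are no part of the job. What is shaped like the adapter but turquoise is not meant.

How it is judged:
On the way, in this order (a step that is already met when the one before it is completed fails the run):
1. the stickered adapter lies flat, sticker up, in the pocket of the open flipper, let go (x of adapter in the frame of turnover between -0.012 and 0.012 m and y of adapter in the frame of turnover between 0.024 and 0.05 m and z of adapter in the frame of turnover between 0.02 and 0.037 m and angle between adapter's own z axis and vertical below 0.17 rad and value of joint flipper below 0.15 rad and contact force between the fingers and adapter below 0.2 N), for 0.2 s.
2. the flipper is swung all the way over (value of joint flipper above 2.95 rad), for 0.2 s.
At the end, for the whole second after the job is handed in: The stickered adapter lies at rest in the nest, sticker down and flat within 10 degrees, its long side along the hinge within 10 degrees, its centre within 12 mm of the nest's in x and y and about 6 mm in height, and the flipper is closed over it (joint above 2.95 rad) (x of adapter in the frame of turnover between -0.012 and 0.012 m and y of adapter in the frame of turnover between -0.048 and -0.024 m and z of adapter in the frame of turnover between 0.047 and 0.06 m and angle between adapter's own z axis and vertical above 2.97 rad and angle between the y axis of adapter and the x axis of turnover, either way round below 0.17 rad and value of joint flipper above 2.95 rad and linear speed of adapter below 0.02 m/s); the robot touches nothing.
It fails at once if the plain adapter is shifted by more than 30 mm (distance of plain_adapter from where it was at the start of the episode above 0.03 m).
It also fails if it takes over 54 s, if anything falls off the work surface, if the arm or the gripper's body presses on something with over 40 N, if the wrist force passes 120 N, or if a joint passes its speed limit or range.

## Working session

There is one attempt and no reset: what is moved stays moved. The work goes in short steps, Python scripts to look and compute and a tool call to move; the robot and the scene stay as the last step left them, time stands still between calls to the robot, and variables do not carry over. Pictures are saved under pics/ and viewed, about 8 in all and at most 12, crops included, and the job is handed in when it is done.

Besides the shell and the picture viewer there is one more tool, called as name([rows], argument=value, ...), one row to a line, values as JSON. move_arm: Moves the arm, as the interface text tells. Its arguments: {"type":"object","properties":{"deltas":{"type":"array"},"squeeze":{"type":"number"}},"required":["deltas"]}

```bash
mkdir -p pics
cat > h.py <<'E'
from station import *
import numpy as np, cv2
def ray(name,px,T=None):
    m=camera_model(name); K=np.array(m["intrinsics"])
    D=m.get("distortion"); 
    u=cv2.undistortPoints(np.array([[px]],float),K,np.array(D,float) if D is not None else None)[0,0]
    d=np.array([u[0],-u[1],-1.0])
    if name=="wrist":
        s=observe() if T is None else T
        Tw=np.eye(4);Tw[:3,:3]=s["orientation"];Tw[:3,3]=s["eef_pos"]
        E=Tw@np.array(m["T_tool_cam"])
    else: E=np.linalg.inv(np.array(m["extrinsics"]))
    return E[:3,3],E[:3,:3]@d
def onz(name,px,z,T=None):
    o,d=ray(name,px,T); return (o+d*(z-o[2])/d[2])
E
python3 - <<'E'
from h import *
print(observe())
for n in("top","scene","wrist"):
    print(n,camera_model(n))
a=capture("top");b=capture("scene")
cv2.imwrite("pics/top.png",a);cv2.imwrite("pics/scene.png",b)
E
```

```text
{'time': 0.0, 'joint_pos': array([ 1.29470060e+00,  3.79408040e-01,  1.73479217e+00, -2.71601068e-05,
        1.02852258e+00, -3.32707186e-02]), 'qd': array([-7.60295177e-05,  3.09213244e-04, -1.02540881e-03,  3.85207496e-04,
        2.63747661e-04, -9.99851807e-04]), 'joint_torque': array([-3.86385829e-03, -7.63676262e+01, -4.34400845e+01,  6.50080643e-02,
        4.21079854e-02, -7.38986046e-05]), 'eef_pos': array([0.16824605, 0.67927867, 0.40408287]), 'orientation': array([[-9.70665959e-01,  2.40431931e-01, -2.85694457e-04],
       [ 2.40432101e-01,  9.70665343e-01, -1.09367780e-03],
       [ 1.43586413e-05, -1.13028593e-03, -9.99999361e-01]]), 'force': array([0.26703866, 0.57743308, 0.50071772]), 'moment': array([ 0.07294669,  0.01268885, -0.02331847]), 'gripper_width': 0.9974559012033963}
top {'intrinsics': array([[498.71772401,   0.        , 247.91541474],
       [  0.        , 498.71772401, 197.45106359],
       [  0.        ,   0.        ,   1.        ]]), 'extrinsics': array([[-0.01984789, -0.99960035,  0.02012938,  0.11604116],
       [ 0.99402185, -0.01756714,  0.10775883,
[... 406 characters left out ...]
207,  0.53325108,  0.64939542, -0.39971676],
       [-0.45236764, -0.46605686,  0.76036473, -0.60471206],
       [ 0.        ,  0.        ,  0.        ,  1.        ]])}
wrist {'intrinsics': array([[309.32576593,   0.        , 257.09920713],
       [  0.        , 309.32576593, 192.79937722],
       [  0.        ,   0.        ,   1.        ]]), 'T_tool_cam': array([[ 4.32035258e-04,  9.56837023e-01,  2.90624715e-01,
         8.12040260e-02],
       [ 9.99999806e-01, -2.83120682e-04, -5.54442950e-04,
         2.04643988e-04],
       [-4.48229674e-04,  2.90624898e-01, -9.56836960e-01,
         2.03662522e-02],
       [ 0.00000000e+00,  0.00000000e+00,  0.00000000e+00,
         1.00000000e+00]])}
```

View pics/top.png

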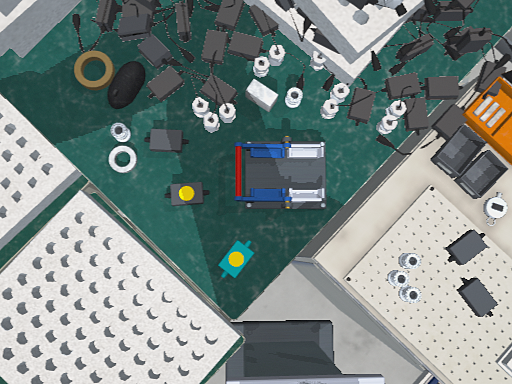

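View pics/scene.png

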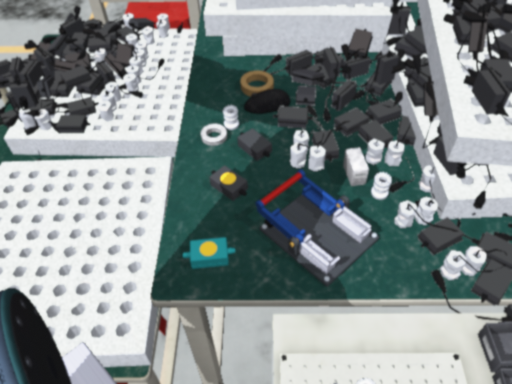

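Candidates in the top view are: black adapter with yellow sticker at (187,193), plain black adapter at (166,140), turquoise one with sticker at (236,259), and black clutter along the top. By the description I choose (187,193). The fixture is at about (282,175), with its red bar at (239,173).

```bash
cat > m.py <<'E'
from h import *
a=cv2.imread("pics/top.png");b=cv2.imread("pics/scene.png")
def comp(im,lo,hi,box):
    x0,y0,x1,y1=box; h=cv2.cvtColor(im,cv2.COLOR_BGR2HSV); m=cv2.inRange(h,lo,hi)
    k=np.zeros_like(m);k[y0:y1,x0:x1]=m[y0:y1,x0:x1];
    n,l,s,c=cv2.connectedComponentsWithStats(k)
    i=1+np.argmax(s[1:,4]); pts=np.argwhere(l==i)[:,::-1].astype(np.float32)
    return c[i],s[i],cv2.minAreaRect(pts),cv2.boxPoints(cv2.minAreaRect(pts))
def tri(p,q):
    o1,d1=ray("top",p);o2,d2=ray("scene",q)
    A=np.c_[d1,-d2];t=np.linalg.lstsq(A,o2-o1,rcond=None)[0]
    P,Q=o1+d1*t[0],o2+d2*t[1];return (P+Q)/2,np.linalg.norm(P-Q)
Y=((18,120,120),(35,255,255));
R=((0,150,80),(8,255,255))
yt=comp(a,*Y,(165,175,205,210));ys=comp(b,*Y,(215,165,245,190))
rt=comp(a,*R,(225,135,250,210));rs=comp(b,*R,(250,165,310,215))
print("stick",yt[0],onz("top",yt[0],.026),onz("scene",ys[0],.026),tri(yt[0],ys[0]))
print("bar",rt[0],rt[2],tri(rt[0],rs[0]),onz("top",rt[0],.045),onz("scene",rs[0],.045))
for p in rt[3]:print(p,onz("top",p,.045)[:2])
for nm,box in(("st",(160,178,212,208)),("pl",(140,125,190,155))):
    k=comp(a,(0,0,0),(180,130,90),box); print(nm,k[1],k[2],[onz("top",p,.026)[:2].round(4) for p in k[3]])
c=a[110:290,125:345];cv2.imwrite("pics/c1.png",cv2.resize(c,None,fx=3.3,fy=3.3,interpolation=cv2.INTER_CUBIC))
E
python3 m.py
```

```text
stick [186.11290323 192.8172043 ] [0.52334488 0.23120669 0.026     ] [0.52484427 0.23336379 0.026     ] (array([0.52293234, 0.23085364, 0.02945551]), np.float64(1.8044255411870114e-06))
bar [237.89803922 170.29019608] ((237.5, 170.49998474121094), (48.99999237060547, 4.999999046325684), 90.0) (array([0.56328778, 0.12616063, 0.05006601]), np.float64(0.0011321534901957509)) [0.56457141 0.12579882 0.045     ] [0.56599142 0.12946391 0.045     ]
[235.      145.99998] [0.61400341 0.13074236]
[240.      145.99998] [0.61384737 0.1207064 ]
[240.      194.99998] [0.51483891 0.12250288]
[235.      194.99998] [0.51501339 0.13243158]
st [172 178  38  29 417] ((190.5, 192.0), (28.0, 37.0), 90.0) [array([0.5541, 0.2595]), array([0.5528, 0.1847]), array([0.4958, 0.1853]), array([0.4971, 0.2597])]
pl [150 125  40  30 583] ((169.5, 139.5), (29.0, 39.0), 90.0) [array([0.6645, 0.3041]), array([0.6634, 0.2244]), array([0.6029, 0.2248]), array([0.6042, 0.304 ])]
```

View pics/c1.png

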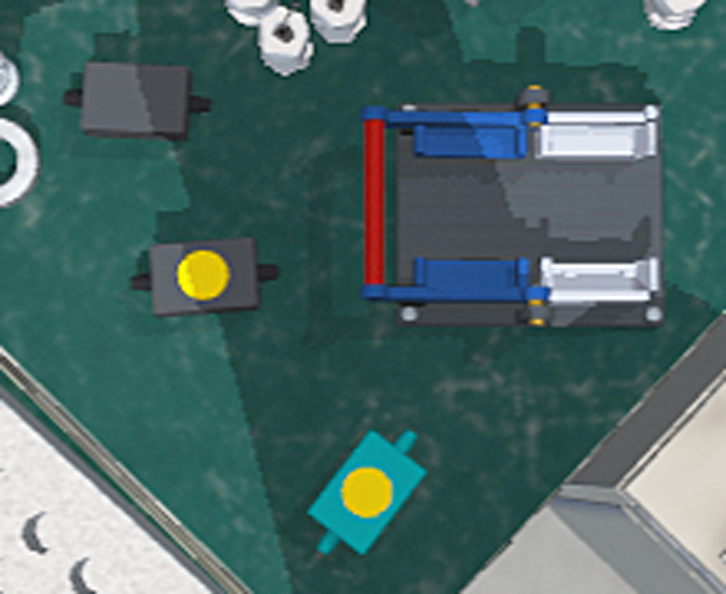

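The crop confirms it. The black body with yellow sticker is at crop (204,275), the plain one is at (137,98), and the turquoise is separate. The fixture's middle is open, and its hinge bolts are at (535,95) and (537,312). Moving above the adapter now.

move_arm([
  [0.5,[-38,-29,0],[0,0,0]],
  [0.5,[-38,-29,0],[0,0,0]],
  [0.5,[-38,-29,0],[0,0,0]],
  [0.5,[-38,-29,0],[0,0,0]],
  [0.5,[-38,-29,0],[0,0,0]],
  [0.5,[-38,-29,0],[0,0,0]],
  [0.5,[-38,-29,0],[0,0,0]],
  [0.5,[-38,-29,0],[0,0,0]],
], squeeze=25)

```text
time: 0.9
eef_pos: [0.4117, 0.3734, 0.4022]
orientation: [[-0.973, 0.233, -0.001], [0.233, 0.973, -0.002], [0.001, -0.002, -1.0]]
force: [0.6, 0.6, 0.6]
gripper_width: 0.752
```

```bash
cat > go.py <<'E'
# usage: go.py x y z yaw_deg : remaining tool-frame delta (mm, deg), tool down with tool-x yaw
from h import *; import sys
from scipy.spatial.transform import Rotation as Ro
x,y,z,w=map(float,sys.argv[1:5]); s=observe(); R=np.array(s["orientation"])
c,n=np.cos(np.radians(w)),np.sin(np.radians(w))
G=np.array([[c,n,0],[n,-c,0],[0,0,-1]])
print("t%.2f pos"%s["time"],s["eef_pos"].round(4),"yaw %.1f"%np.degrees(np.arctan2(R[1,0],R[0,0])),"F",s["force"].round(1),"w %.3f"%s["gripper_width"])
print("d mm",(R.T@(np.array([x,y,z])-s["eef_pos"])*1000).round(1),"rot",Ro.from_matrix(R.T@G).as_rotvec(degrees=True).round(1))
E
python3 go.py .523 .231 .33 92.5
```

```text
t0.90 pos [0.4117 0.3734 0.4022] yaw 166.5 F [0.6 0.6 0.6] w 0.752
d mm [-141.5 -112.5   72.3] rot [-0.2  0.  74. ]
```

move_arm([
  [0.5,[-35,-28,18],[0,0,0]],
  [0.5,[-35,-28,18],[0,0,0]],
  [0.5,[-35,-28,18],[0,0,0]],
  [0.5,[-35,-28,18],[0,0,0]],
  [0.5,[0,0,0],[0,0,8]],
  [0.5,[0,0,0],[0,0,8]],
  [0.5,[0,0,0],[0,0,8]],
  [0.5,[0,0,0],[0,0,8]],
])

```text
time: 1.7
eef_pos: [0.528, 0.2194, 0.3268]
orientation: [[-0.685, 0.729, -0.002], [0.729, 0.685, -0.002], [0.0, -0.003, -1.0]]
force: [0.3, 0.2, -0.5]
gripper_width: 0.747
```

move_arm([
  [0.5,[0,0,0],[0,0,8]],
  [0.5,[0,0,0],[0,0,8]],
  [0.5,[0,0,0],[0,0,8]],
  [0.5,[0,0,0],[0,0,8]],
  [0.5,[0,0,0],[0,0,8]],
  [0.5,[0,0,0],[0,0,2]],
  [0.5,[0,0,0],[0,0,0]],
  [0.5,[0,0,0],[0,0,0]],
])

```text
time: 2.5
eef_pos: [0.5271, 0.2188, 0.3249]
orientation: [[0.014, 1.0, -0.006], [1.0, -0.014, -0.003], [-0.003, -0.006, -1.0]]
force: [-0.8, -0.2, -0.5]
gripper_width: 0.75
```

```bash
python3 go.py .523 .231 .33 92.5
python3 - <<'E'
from h import *
im=capture("wrist");cv2.imwrite("pics/w1.png",im)
E
```

```text
t2.50 pos [0.5271 0.2188 0.3249] yaw 89.2 F [-0.8 -0.2 -0.5] w 0.750
d mm [12.1 -4.3 -5.1] rot [-0.4  0.2 -3.3]
```

View pics/w1.png

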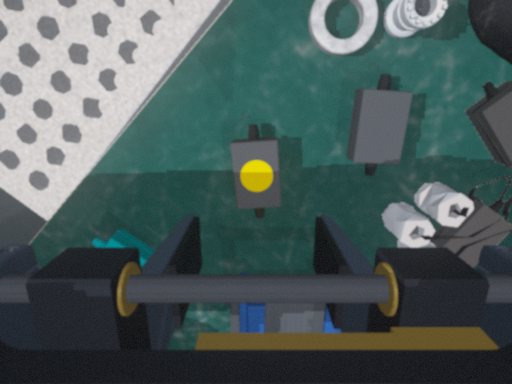

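Wrist view shows the sticker at (257,176), the body corners at about (233,141), (277,139), (281,207) and (236,210), and the plain adapter at (380,127).

Run:
```python
from h import *
import m
im=cv2.imread("pics/w1.png")
c=m.comp(im,*m.Y,(230,150,290,200))[0]; print(c,onz("wrist",c,.026))
P=[onz("wrist",p,.026)[:2] for p in[(233,141),(277,139),(281,207),(236,210)]];print(np.round(P,4),np.mean(P,0))
for u,v in((0,3),(1,2)):
    d=P[u]-P[v];print(np.degrees(np.arctan2(d[1],d[0])))
d=onz("wrist",(254,125),.013)-onz("wrist",(259,217),.013);print(np.degrees(np.arctan2(d[1],d[0])))
# fixture from top: screws z~.012, hinge bolts z~.045
f=lambda q:(q[0]/3.3+125,q[1]/3.3+110)
S=[onz("top",f(q),.012)[:2] for q in[(408,108),(651,112),(654,314),(408,314)]];print(np.round(S,4),np.mean(S,0))
H=[onz("top",f(q),.045)[:2] for q in[(535,95),(537,312)]];print(np.round(H,4))
for z in(.042,.047):print(onz("top",m.rt[0],z))
```

```text
stick [186.11290323 192.8172043 ] [0.52334488 0.23120669 0.026     ] [0.52484427 0.23336379 0.026     ] (array([0.52293234, 0.23085364, 0.02945551]), np.float64(1.8044255411870114e-06))
bar [237.89803922 170.29019608] ((237.5, 170.49998474121094), (48.99999237060547, 4.999999046325684), 90.0) (array([0.56328778, 0.12616063, 0.05006601]), np.float64(0.0011321534901957509)) [0.56457141 0.12579882 0.045     ] [0.56599142 0.12946391 0.045     ]
[235.      145.99998] [0.61400341 0.13074236]
[240.      145.99998] [0.61384737 0.1207064 ]
[240.      194.99998] [0.51483891 0.12250288]
[235.      194.99998] [0.51501339 0.13243158]
st [172 178  38  29 417] ((190.5, 192.0), (28.0, 37.0), 90.0) [array([0.5541, 0.2595]), array([0.5528, 0.1847]), array([0.4958, 0.1853]), array([0.4971, 0.2597])]
pl [150 125  40  30 583] ((169.5, 139.5), (29.0, 39.0), 90.0) [array([0.6645, 0.3041]), array([0.6634, 0.2244]), array([0.6029, 0.2248]), array([0.6042, 0.304 ])]
[256.11358314 175.51288056] [0.52603756 0.23263385 0.026     ]
[[0.5058 0.2646]
 [0.5452 0.2659]
 [0.5493 0.2015]
 [0.5063 0.1989]] [0.52664816 0.23274263]
90.4312851812075
93.6957279965852
92.23982428832299
[[ 0.6275  0.1024]
 [ 0.6226 -0.051 ]
 [ 0.4946 -0.0483]
 [ 0.4973  0.105 ]] [0.56051283 0.02701565]
[[0.6272 0.0255]
 [0.4941 0.0281]]
[0.56506275 0.12578964 0.042     ]
[0.56424386 0.12580494 0.047     ]
```

move_arm([
  [0.5,[13,-3,20],[-0.4,0.2,-3]],
  [0.5,[0,0,20],[0,0,0]],
  [0.5,[0,0,20],[0,0,0]],
  [0.5,[0,0,20],[0,0,0]],
  [0.5,[0,0,20],[0,0,0]],
  [0.5,[0,0,5],[0,0,0]],
  [0.5,[0,0,0],[0,0,0]],
  [0.5,[0,0,0],[0,0,0]],
])

```text
time: 3.35
eef_pos: [0.525, 0.2327, 0.2178]
orientation: [[-0.049, 0.999, 0.004], [0.999, 0.049, 0.002], [0.001, 0.004, -1.0]]
force: [0.8, 0.4, -0.0]
gripper_width: 0.746
```

```bash
python3 go.py .525 .232 .193 92.2
```

```text
t3.35 pos [0.525  0.2327 0.2178] yaw 92.8 F [ 0.8  0.4 -0. ] w 0.746
d mm [-0.7 -0.2 24.8] rot [ 0.2 -0.1  0.6]
```

move_arm([
  [0.5,[0,0,12],[0,0,0]],
  [0.5,[0,0,12],[0,0,0]],
  [0.5,[0,0,0],[0,0,0]],
  [-0.4,[0,0,0],[0,0,0]],
  [-0.4,[0,0,0],[0,0,0]],
  [-0.4,[0,0,0],[0,0,0]],
  [-0.4,[0,0,0],[0,0,0]],
  [-0.4,[0,0,0],[0,0,0]],
], squeeze=20)

```text
time: 4.15
eef_pos: [0.526, 0.2331, 0.1943]
orientation: [[-0.05, 0.999, 0.007], [0.999, 0.05, 0.003], [0.003, 0.007, -1.0]]
force: [-0.7, 0.4, -1.1]
gripper_width: 0.477
```

```bash
python3 go.py .525 .232 .33 92.2
```

```text
t4.15 pos [0.526  0.2331 0.1943] yaw 92.8 F [-0.7  0.4 -1.1] w 0.477
d mm [-7.000e-01 -1.000e-01 -1.357e+02] rot [ 0.4 -0.2  0.6]
```

move_arm([
  [-0.4,[0,0,-25],[0,0,0]],
  [-0.4,[0,0,-30],[0,0,0]],
  [-0.4,[0,0,-30],[0,0,0]],
  [-0.4,[0,0,-20],[0.4,0,0]],
  [-0.4,[0,0,0],[0,0,-8]],
  [-0.4,[0,0,0],[0,0,-8]],
  [-0.4,[0,0,0],[0,0,-8]],
  [-0.4,[0,0,0],[0,0,-8]],
])

```text
time: 4.95
eef_pos: [0.5249, 0.2326, 0.3046]
orientation: [[-0.586, 0.81, 0.001], [0.81, 0.586, 0.003], [0.002, 0.002, -1.0]]
force: [0.9, 1.2, -0.7]
gripper_width: 0.481
```

move_arm([
  [-0.4,[0,0,0],[0,0,-8]],
  [-0.4,[0,0,0],[0,0,-8]],
  [-0.4,[0,0,0],[0,0,-8]],
  [-0.4,[0,0,0],[0,0,-8]],
  [-0.4,[0,0,0],[0,0,-8]],
  [-0.4,[0,0,0],[0,0,-8]],
  [-0.4,[0,0,0],[0,0,-4]],
  [-0.4,[0,0,0],[0,0,0]],
])

```text
time: 5.75
eef_pos: [0.5242, 0.2323, 0.3053]
orientation: [[-1.0, -0.006, 0.001], [-0.006, 1.0, 0.003], [-0.001, 0.003, -1.0]]
force: [-0.1, -0.2, -1.1]
gripper_width: 0.477
```

```bash
python3 go.py .5617 .063 .30 178.9
```

```text
t5.75 pos [0.5242 0.2323 0.3053] yaw -179.7 F [-0.1 -0.2 -1.1] w 0.477
d mm [ -36.5 -169.6    4.9] rot [0.2 0.1 1.4]
```

move_arm([
  [-0.4,[-6,-28,0],[0,0,1.4]],
  [-0.4,[-6,-28,0],[0,0,0]],
  [-0.4,[-6,-28,0],[0,0,0]],
  [-0.4,[-6,-28,0],[0,0,0]],
  [-0.4,[-6,-28,0],[0,0,0]],
  [-0.4,[-6,-28,0],[0,0,0]],
  [-0.4,[0,0,0],[0,0,0]],
  [-0.4,[0,0,0],[0,0,0]],
])

```text
time: 6.55
eef_pos: [0.5575, 0.0579, 0.3056]
orientation: [[-0.999, 0.039, 0.003], [0.039, 0.999, 0.004], [-0.003, 0.004, -1.0]]
force: [-0.5, -0.4, -1.2]
gripper_width: 0.478
```

```bash
python3 go.py .5617 .063 .30 178.9
python3 - <<'E'
from h import *
im=capture("wrist");cv2.imwrite("pics/w2.png",im)
E
```

```text
t6.55 pos [0.5575 0.0579 0.3056] yaw 177.8 F [-0.5 -0.4 -1.2] w 0.478
d mm [-4.   5.2  5.6] rot [ 0.2  0.2 -1.1]
```

View pics/w2.png

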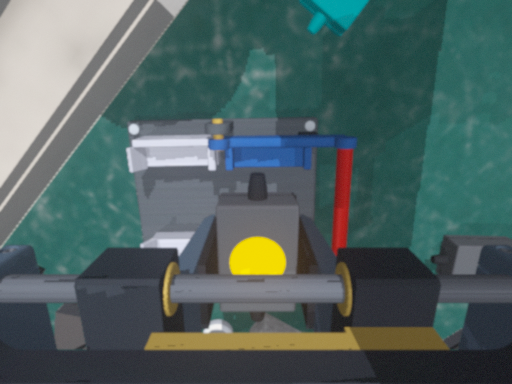

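The held adapter's sticker is at (258,262) and its prong at (258,173). Plate screws are at (135,128) and (310,126), the hinge bolt at (217,123), and the bar end at (345,147).

```bash
python3 - <<'E' | grep Q
from h import *
import m
im=cv2.imread("pics/w2.png"); zt=observe()["eef_pos"][2]
c=m.comp(im,*m.Y,(220,225,300,274)); print("Q st",c[1],onz("wrist",(258,262),zt-.1683))
print("Q prong",onz("wrist",(258,173),zt-.181))
for n,p,z in(("s1",(135,128),.012),("s2",(310,126),.012),("bolt",(217,122),.052),("bolt42",(217,122),.042),("barend",(345,147),.045),("barlow",(340,240),.045)):print("Q",n,onz("wrist",p,z).round(4))
E
```

```text
Q st [ 229  236   57   38 1814] [0.56052274 0.05916367 0.13728285]
Q prong [0.51461517 0.06093195 0.12458285]
Q s1 [ 0.4974 -0.0443  0.012 ]
Q s2 [0.5014 0.1073 0.012 ]
Q bolt [0.4923 0.0321 0.052 ]
Q bolt42 [0.493  0.0308 0.042 ]
Q barend [0.5155 0.1291 0.045 ]
Q barlow [0.5948 0.1285 0.045 ]
```

move_arm([
  [-0.4,[-4,7.5,0],[0,0,-1]],
  [-0.4,[0,0,0],[0.2,0.2,0]],
  [-0.4,[0,0,12],[0,0,0]],
  [-0.4,[0,0,12],[0,0,0]],
  [-0.4,[0,0,12],[0,0,0]],
  [-0.4,[0,0,12],[0,0,0]],
  [-0.4,[0,0,0],[0,0,0]],
  [-0.4,[0,0,0],[0,0,0]],
])

```text
time: 7.4
eef_pos: [0.561, 0.0691, 0.2517]
orientation: [[-1.0, 0.017, -0.004], [0.017, 1.0, -0.0], [0.004, -0.0, -1.0]]
force: [-0.3, 0.9, -0.3]
gripper_width: 0.483
```

```bash
python3 go.py .5615 .0655 .2225 178.7
python3 - <<'E'
from h import *
im=capture("wrist");s=capture("scene");t=capture("top")
s=cv2.resize(s[160:290,230:390],(480,390),interpolation=cv2.INTER_CUBIC)
t=cv2.resize(t[125:225,220:343],(480,390),interpolation=cv2.INTER_CUBIC)
w=cv2.resize(im[60:340,80:400],(446,390))[:, :310]
cv2.imwrite("pics/w3.png",cv2.resize(np.hstack([w,s]),(790,390)))
E
```

```text
t7.40 pos [0.561  0.0691 0.2517] yaw 179.0 F [-0.3  0.9 -0.3] w 0.483
d mm [-0.7 -3.6 29.2] rot [-0.  -0.2  0.3]
```

View pics/w3.png

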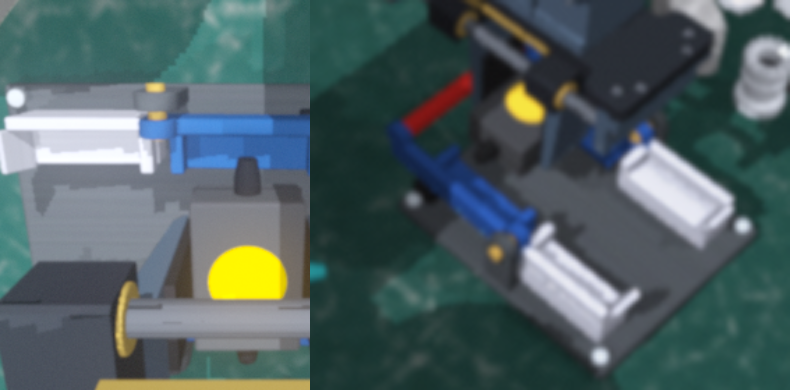

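Left crop: the prong at (247,175) is over the blue pocket, between hinge and bar. Right crop: clear so far. Lowering, with a 3 mm trim toward the hinge.

move_arm([
  [-0.4,[0,-3,6],[0,0,0.3]],
  [-0.4,[0,0,6],[0,0.2,0]],
  [-0.4,[0,0,6],[0,0,0]],
  [-0.4,[0,0,4],[0,0,0]],
  [-0.4,[0,0,4],[0,0,0]],
  [-0.4,[0,0,2],[0,0,0]],
  [-0.4,[0,0,0],[0,0,0]],
  [-0.4,[0,0,0],[0,0,0]],
])

```text
time: 8.35
eef_pos: [0.5614, 0.0657, 0.2229]
orientation: [[-1.0, 0.023, -0.004], [0.023, 1.0, 0.0], [0.004, 0.0, -1.0]]
force: [-1.1, -0.9, 0.3]
gripper_width: 0.482
```

```bash
python3 go.py .5615 .0655 .2225 178.7
```

```text
t8.35 pos [0.5614 0.0657 0.2229] yaw 178.7 F [-1.1 -0.9  0.3] w 0.482
d mm [-0.1 -0.2  0.4] rot [ 0.  -0.3 -0. ]
```

move_arm([
  [-0.4,[0,0,1],[0,0,0]],
  [-0.4,[0,0,0],[0,0,0]],
  [0.3,[0,0,0],[0,0,0]],
  [0.3,[0,0,0],[0,0,0]],
  [0.3,[0,0,0],[0,0,0]],
  [0.3,[0,0,0],[0,0,0]],
  [0.3,[0,0,-10],[0,0,0]],
  [0.3,[0,0,-15],[0,0,0]],
])

```text
time: 9.15
eef_pos: [0.5612, 0.0657, 0.2475]
orientation: [[-1.0, 0.023, -0.006], [0.023, 1.0, -0.0], [0.006, -0.0, -1.0]]
force: [-0.7, -0.1, 0.0]
gripper_width: 0.652
```

move_arm([
  [0.3,[0,0,-20],[0,0,0]],
  [0.3,[0,0,-20],[0,0,0]],
  [0.3,[0,0,-20],[0,0,0]],
  [0.3,[0,0,-20],[0,0,0]],
  [-0.2,[0,0,0],[0,0,0]],
  [-0.2,[0,0,0],[0,0,0]],
  [-0.2,[0,0,0],[0,0,0]],
  [-0.2,[0,0,0],[0,0,0]],
])

```text
time: 9.95
eef_pos: [0.5616, 0.0657, 0.3387]
orientation: [[-1.0, 0.023, 0.0], [0.023, 1.0, 0.0], [-0.0, 0.001, -1.0]]
force: [-0.6, -0.4, -0.2]
gripper_width: 0.402
```

```bash
python3 go.py .5636 .126 .27 178.7
python3 - <<'E'
from h import *
im=capture("wrist");s=capture("scene")
s=cv2.resize(s[160:290,230:390],(480,390),interpolation=cv2.INTER_CUBIC)
cv2.imwrite("pics/w4w.png",im)
w=cv2.resize(im[90:340,100:380],(437,390))
cv2.imwrite("pics/w4.png",cv2.resize(np.hstack([w,s]),(790,336)))
E
```

```text
t9.95 pos [0.5616 0.0657 0.3387] yaw 178.7 F [-0.6 -0.4 -0.2] w 0.402
d mm [-0.5 60.3 68.7] rot [ 0.  0. -0.]
```

View pics/w4.png

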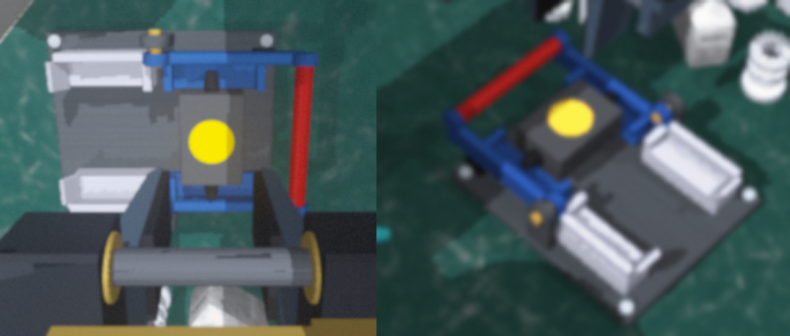

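The adapter lies flat in the pocket, sticker up at (211,141), with both prongs on the ledges. The red bar runs from (305,65) to (297,205) in the crop. Next I measure the bar and the adapter.

```bash
python3 - <<'E' | grep Q
from h import *
import m
im=cv2.imread("pics/w4w.png")
c=m.comp(im,*m.Y,(200,120,300,274)); p=onz("wrist",c[0],.0535);print("Q st",p)
c=m.comp(im,*m.R,(280,120,350,250)); print("Q",c[2])
for z in(.042,.048):print("Q bar",onz("wrist",c[0],z),[onz("wrist",q,z)[:2].round(4) for q in c[3]])
E
```

```text
Q st [0.56315189 0.06572327 0.0535    ]
Q ((322.99847412109375, 191.27407836914062), (12.651116371154785, 101.4986572265625), 3.6913859844207764)
Q bar [0.56351268 0.12747874 0.042     ] [array([0.6156, 0.1199]), array([0.517 , 0.1227]), array([0.5179, 0.134 ]), array([0.6168, 0.1323])]
Q bar [0.5617092  0.12617667 0.048     ] [array([0.6127, 0.1188]), array([0.5162, 0.1215]), array([0.5171, 0.1325]), array([0.6138, 0.1309])]
```

move_arm([
  [-0.2,[-1,30,0],[0,0,0]],
  [-0.2,[-1,31,0],[0,0,0]],
  [-0.2,[0,0,20],[0,0,0]],
  [-0.2,[0,0,20],[0,0,0]],
  [-0.2,[0,0,20],[0,0,0]],
  [-0.2,[0,0,10],[0,0,0]],
  [-0.2,[0,0,0],[0,0,0]],
  [-0.2,[0,0,0],[0,0,0]],
])

```text
time: 10.85
eef_pos: [0.5648, 0.129, 0.2633]
orientation: [[-1.0, 0.023, -0.004], [0.023, 1.0, -0.0], [0.004, -0.0, -1.0]]
force: [0.3, -0.6, 0.1]
gripper_width: 0.397
```

```bash
python3 go.py .5636 .1265 .215 178.7
```

```text
t10.85 pos [0.5648 0.129  0.2633] yaw 178.7 F [ 0.3 -0.6  0.1] w 0.397
d mm [ 1.  -2.5 48.3] rot [-0.  -0.3 -0. ]
```

move_arm([
  [-0.2,[0,-2.5,15],[0,0,0]],
  [-0.2,[0,0,15],[0,0,0]],
  [-0.2,[0,0,14],[0,0,0]],
  [-0.2,[0,0,3],[0,0,0]],
  [-0.95,[0,0,0],[0,0,0]],
  [-0.95,[0,0,0],[0,0,0]],
  [-0.95,[0,0,0],[0,0,0]],
  [-0.95,[0,0,0],[0,0,0]],
], squeeze=12)

```text
time: 11.65
eef_pos: [0.5653, 0.1268, 0.2139]
orientation: [[-1.0, 0.025, -0.002], [0.025, 1.0, 0.002], [0.002, 0.002, -1.0]]
force: [-2.8, 11.3, -2.2]
gripper_width: 0.126
```

```bash
python3 go.py .5636 .1265 .215 178.7
```

```text
t11.65 pos [0.5653 0.1268 0.2139] yaw 178.6 F [-2.8 11.3 -2.2] w 0.126
d mm [ 1.7 -0.4 -1.1] rot [ 0.1 -0.1 -0.1]
```

move_arm([
  [-0.95,[0,-0.5,-10.2],[0,0,0]],
  [-0.95,[0,-1.6,-10.1],[0,0,0]],
  [-0.95,[0,-2.6,-9.9],[0,0,0]],
  [-0.95,[0,-3.7,-9.6],[0,0,0]],
  [-0.95,[0,-4.7,-9.1],[0,0,0]],
  [-0.95,[0,-5.6,-8.6],[0,0,0]],
  [-0.95,[0,-6.5,-8],[0,0,0]],
  [-0.95,[0,0,0],[0,0,0]],
])

```text
time: 12.45
eef_pos: [0.5643, 0.0993, 0.2854]
orientation: [[-1.0, 0.024, -0.001], [0.024, 1.0, 0.002], [0.001, 0.002, -1.0]]
force: [-1.3, -1.8, -2.1]
gripper_width: 0.13
```

```bash
cat > arc.py <<'E'
from h import *
s=observe();y,z=s["eef_pos"][1]-.0295,s["eef_pos"][2]-.172-.042
print("ang",np.degrees(np.arctan2(z,y)).round(1),"rad",np.hypot(y,z).round(4),"yz",y.round(4),z.round(4),"x",s["eef_pos"][0].round(4),"F",s["force"].round(1),"w",s["gripper_width"].round(3))
E
python3 arc.py
```

```text
Traceback (most recent call last):
  File "arc.py", line 3, in <module>
    print("ang",np.degrees(np.arctan2(z,y)).round(1),"rad",np.hypot(y,z).round(4),"yz",y.round(4),z.round(4),"x",s["eef_pos"][0].round(4),"F",s["force"].round(1),"w",s["gripper_width"].round(3))
                                                                                                                                                                      ^^^^^^^^^^^^^^^^^^^^^^^^
AttributeError: 'float' object has no attribute 'round'
```

move_arm([
  [-0.95,[0,-7.5,-5.5],[0,0,0]],
  [-0.95,[0,-7.7,-5.6],[0,0,0]],
  [-0.95,[0,-8.3,-4.8],[0,0,0]],
  [-0.95,[0,-8.7,-4.1],[0,0,0]],
  [-0.95,[0,-9,-3.1],[0,0,0]],
  [-0.95,[0,-6,-1.5],[0,0,0]],
  [-0.95,[0,-6,-1],[0,0,0]],
  [-0.95,[0,0,0],[0,0,0]],
])

```text
time: 13.25
eef_pos: [0.5636, 0.046, 0.3146]
orientation: [[-1.0, 0.027, 0.001], [0.027, 1.0, 0.008], [-0.001, 0.008, -1.0]]
force: [-2.2, 0.5, 2.8]
gripper_width: 0.128
```

```bash
sed -i 's/,"w".*$/,s["gripper_width"])/' arc.py; python3 arc.py
```

```text
ang 80.7 rad 0.1019 yz 0.0165 0.1006 x 0.5636 F [-2.2  0.5  2.8] 0.1282900671976506
```

move_arm([
  [-0.95,[0,-7,0.5],[0,0,0]],
  [-0.95,[0,-7,0.5],[0,0,0]],
  [-0.95,[0,-7,0.5],[0,0,0]],
  [-0.95,[0,-7,1],[0,0,0]],
  [-0.95,[0,-7,1.5],[0,0,0]],
  [-0.95,[0,-7,2],[0,0,0]],
  [-0.95,[0,-7,2.5],[0,0,0]],
  [-0.95,[0,0,0],[0,0,0]],
])

```text
time: 14.05
eef_pos: [0.5632, -0.0041, 0.3072]
orientation: [[-1.0, 0.026, 0.001], [0.026, 1.0, 0.008], [-0.001, 0.008, -1.0]]
force: [-1.8, -0.7, 1.7]
gripper_width: 0.127
```

```bash
python3 arc.py;  python3 - <<'E'
from h import *
im=capture("wrist");s=capture("scene")
s=cv2.resize(s[140:290,230:390],(480,450),interpolation=cv2.INTER_CUBIC)
cv2.imwrite("pics/w5.png",cv2.resize(s,(480,450)))
E
```

```text
ang 109.8 rad 0.0991 yz -0.0336 0.0932 x 0.5632 F [-1.8 -0.7  1.7] 0.12724593975929147
```

View pics/w5.png

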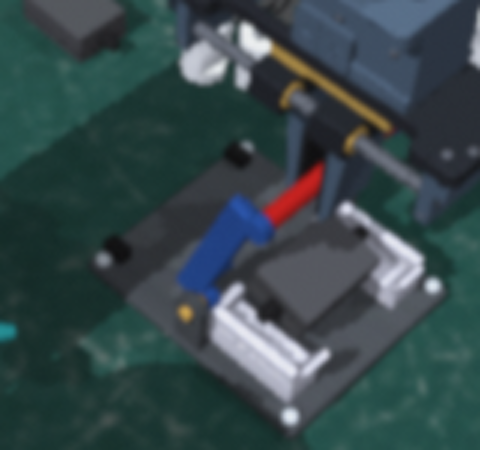

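The adapter lies underside up in the nest at crop (315,265), and the flipper is past upright. I continue closing.

move_arm([
  [-0.95,[0,-9.5,4.1],[0,0,0]],
  [-0.95,[0,-9.1,5],[0,0,0]],
  [-0.95,[0,-8.5,5.9],[0,0,0]],
  [-0.95,[0,-7.8,6.7],[0,0,0]],
  [-0.95,[0,-7.1,7.6],[0,0,0]],
  [-0.95,[0,-6.3,8.3],[0,0,0]],
  [-0.95,[0,-5.3,8.8],[0,0,0]],
  [-0.95,[0,0,0],[0,0,0]],
])

```text
time: 14.95
eef_pos: [0.5619, -0.06, 0.256]
orientation: [[-1.0, 0.025, 0.001], [0.025, 1.0, 0.008], [-0.001, 0.008, -1.0]]
force: [1.7, 1.3, -1.4]
gripper_width: 0.126
```

```bash
python3 arc.py
```

```text
ang 154.9 rad 0.0989 yz -0.0895 0.042 x 0.5619 F [ 1.7  1.3 -1.4] 0.12620185732415126
```

move_arm([
  [-0.95,[0,-3.8,9.7],[0,0,0]],
  [-0.95,[0,-2.7,9.9],[0,0,0]],
  [-0.95,[0,-1.8,10.2],[0,0,0]],
  [-0.95,[0,-0.5,8],[0,0,0]],
  [-0.95,[0,0,4],[0,0,0]],
  [-0.95,[0,0,2],[0,0,0]],
  [-0.95,[0,0,0],[0,0,0]],
  [-0.95,[0,0,0],[0,0,0]],
])

```text
time: 15.75
eef_pos: [0.5622, -0.0698, 0.2086]
orientation: [[-1.0, 0.024, 0.001], [0.024, 1.0, 0.007], [-0.001, 0.007, -1.0]]
force: [-3.1, -4.5, 3.9]
gripper_width: 0.128
```

```bash
python3 arc.py
```

```text
ang -176.9 rad 0.0995 yz -0.0993 -0.0054 x 0.5622 F [-3.1 -4.5  3.9] 0.12790746084525853
```

move_arm([
  [-0.2,[0,0,0],[0,0,0]],
  [-0.2,[0,0,0],[0,0,0]],
  [-0.2,[0,0,0],[0,0,0]],
  [-0.2,[0,0,-10],[0,0,0]],
  [-0.2,[0,0,-20],[0,0,0]],
  [-0.2,[0,0,-30],[0,0,0]],
  [-0.2,[0,0,-40],[0,0,0]],
  [-0.2,[0,0,-20],[0,0,0]],
])

```text
time: 16.55
eef_pos: [0.5612, -0.0696, 0.3317]
orientation: [[-1.0, 0.024, -0.004], [0.024, 1.0, 0.009], [0.005, 0.008, -1.0]]
force: [1.0, -0.6, -1.2]
gripper_width: 0.398
```

move_arm([
  [-0.2,[0,30,-40],[0,0,0]],
  [-0.2,[0,40,-30],[0,0,0]],
  [-0.2,[0,40,0],[0,0,0]],
  [-0.2,[0,40,0],[0,0,0]],
  [-0.2,[0,40,0],[0,0,0]],
  [-0.2,[0,40,0],[0,0,0]],
  [-0.2,[0,40,0],[0,0,0]],
  [-0.2,[0,0,0],[0,0,0]],
])

```text
time: 17.35
eef_pos: [0.5672, 0.2078, 0.4169]
orientation: [[-1.0, 0.027, 0.009], [0.028, 1.0, 0.011], [-0.009, 0.011, -1.0]]
force: [-0.0, 0.1, 0.2]
gripper_width: 0.403
```

```bash
python3 go.py .56 .2 .35 178
python3 - <<'E'
from h import *
s=capture("scene");t=capture("top")
import sys
cv2.imwrite("pics/ft.png",t);cv2.imwrite("pics/fs.png",s)
s=cv2.resize(s[140:290,230:390],(480,450),interpolation=cv2.INTER_CUBIC)
t=cv2.resize(t[125:225,240:340],(310,310),interpolation=cv2.INTER_CUBIC)
t=cv2.copyMakeBorder(t,0,140,0,0,cv2.BORDER_CONSTANT)
cv2.imwrite("pics/w6.png",np.hstack([s,t]))
E
```

```text
t17.35 pos [0.5672 0.2078 0.4169] yaw 178.4 F [-0.   0.1  0.2] w 0.403
d mm [ 7.6 -8.8 66.7] rot [0.7 0.5 0.4]
```

View pics/w6.png

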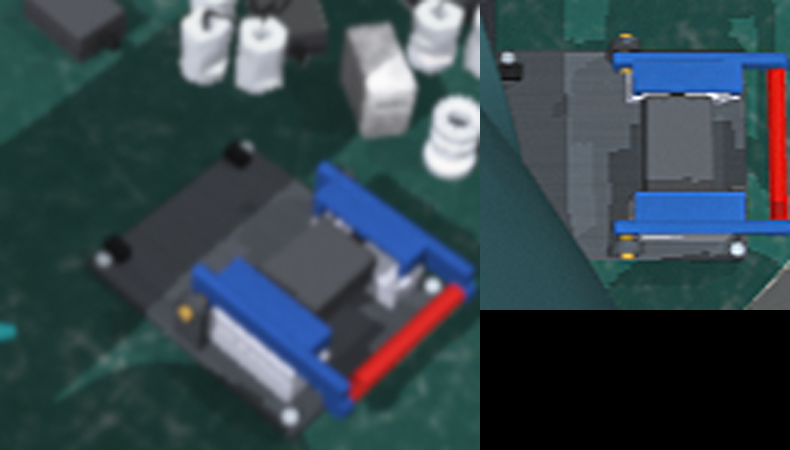

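The flipper is closed over the nest and the adapter sits between its cheeks, underside up. One numeric check of bar height and plain adapter before handing in.

```bash
python3 - <<'E' | grep Q
from h import *
import m
t=cv2.imread("pics/ft.png");s=cv2.imread("pics/fs.png")
a=m.comp(t,*m.R,(325,130,345,205));b=m.comp(s,*m.R,(330,225,395,285))
print("Q bar",a[2],b[2],m.tri(a[0],b[0]))
c=[(240+x/3.1,125+y/3.1) for x,y in((645,97),(713,97),(713,192),(645,190))]
c=[(240+(x-480)/3.1,125+y/3.1) for x,y in((645,97),(713,97),(713,192),(645,190))]
P=np.array([onz("top",p,.0535)[:2] for p in c]);print("Q adapter",P.round(4),P.mean(0))
d=cv2.absdiff(m.a,t)[120:160,140:195];print("Q plain diff top",d.mean()); d=cv2.absdiff(m.b,s)[130:160,240:275];print("Q plain diff scene",d.mean())
E
```

```text
Q bar ((335.4730224609375, 171.000732421875), (48.00949478149414, 5.754655361175537), 88.45184326171875) ((364.0010986328125, 253.45352172851562), (7.233554840087891, 47.379783630371094), 46.33222579956055) (array([ 0.56003708, -0.06960431,  0.04492634]), np.float64(0.0004730892689744225))
Q adapter [[ 0.5895  0.0152]
Q plain diff top 17.442575757575757
Q plain diff scene 7.993650793650794
```

```bash
python3 -c "
from station import *
print(hand_in())"
```

```text
the job is handed in; nothing more can be done
None
```

I laid the stickered adapter sticker-up in the flipper's pocket and let go. Then I swung the red bar all the way over, released it and moved the arm clear. The job was handed in at about 17.5 s of the 54 s; `hand_in()` gave no verdict.

- **Adapter in the nest:** the last pictures show it underside up and square in the nest. Its edge on the hinge side is where it should be, but I did not get a full position because my output filter cut off the other corners.
- **Flipper closed:** the bar triangulates to y = -0.070 m and z = 0.045 m. It should be at about z = 0.042 m when closed; the 2.95 rad limit would put it at about 0.061 m.
- **Robot clear:** the wrist force reads near zero.
- **Plain adapter:** it was never touched, and it appears in the same place in the later scene pictures. The automatic before/after comparison was not conclusive: mean pixel change was 17 in the top view and 8 in the scene view. I put this down to the arm and its shadow and did not measure the adapter's position again.

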